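Screw the gauge head home on the checking stand and zero its dial

TASK

The gauge head on the sloping checking stand is only floating on its springs. Push its knurled captive thumbscrew down against its spring and turn it clockwise, so that the thread catches and draws the head fully home on its seat. Then turn the knurled bezel of the dial gauge until the broad zero mark stands at the pointer, and leave the loose things on the bench where they lie.

Things in the scene. Friction and masses are not known exactly. Their poses are not given: they have to be found in the camera images.
- knob_top (a point): Centre of the top of the thumbscrew's knurled steel head (cylinder 38 mm across, 18 mm high; 22 mm collar of 10 mm below it), low end of the gauge head. z: screw axis, out of the sloping face, 28 degrees from vertical, leaning to the robot's right; turns with it. Spring-lifted, collar 10 mm above the bridge. Pushed 9.5 mm down it meets the thread; turned clockwise it goes 3.5 mm more to home.
- thumbscrew (a joint): Turn of the thumbscrew, rad, growing clockwise seen from above. Starts at -0.75 to -0.25. Not pushed down it turns idly; pushed down about 9.5 mm it catches its thread on passing 0 and is tight against its stop at 1.75 (coarse thread, 2.9 mm per rad; stops at -3.0 and 1.75). Turned back it springs up. Low guide pillars stand 41 mm up and down the slope from its axis.
- gauge_head (a joint): Travel of the gauge head (aluminium bridge 183 x 36 x 10 mm on two guide pillars, carrying thumbscrew and dial) down towards its seat, in m: 0 = lifted by its springs, 0.003 = fully home.
- dial_centre (a point): Centre of the dial gauge, level with the top of its bezel, high end of the gauge head, 106 mm up the slope from the screw's axis. z out of the sloping face (as the screw's axis), x straight up the slope = 12 o'clock. The knurled steel bezel is a ring 52 mm across, 12 mm high; the black case below it is 45 mm across, 14 mm high and stands on the bridge. The dial goes down 3 mm with the head.
- bezel (a joint): Turn of the bezel with its white scale, rad, growing clockwise; at 0 its zero mark (the one broad black mark, 3.6 mm wide; the other 19 are thin, 18 degrees apart) is at 12 o'clock. Turns with slight friction and stays. Starts at 0.35 to 1.2.
- zero_mark (a point): Middle of the zero mark, on the dial's scale 18 mm from the dial's axis; turns with the bezel.
- pointer (a joint): Turn of the dial's thin black pointer, rad, growing clockwise; at 0 (head lifted) it stands 1.90 rad anticlockwise of 12 o'clock. It follows the head's travel and stands at about 1.90, 12 o'clock, once the head is home. The dial reads zero when bezel = pointer - 1.90.
- pointer_tip (a point): Tip of the pointer, 18 mm from the dial's axis, in the plane of the zero mark.
- stand: The checking stand: grey welded wedge with a steel tooling plate, foot 192 x 90 mm, fixed to the bench. Origin: middle of the foot on the bench; x axis level, towards the high end of the slope.
- hex_key: Bystander: steel hex key, 96 x 34 x 8 mm, on the bench before the low end of the stand. Origin: centre of its underside.
- dish: Bystander: shallow metal dish, 72 mm across, 17 mm high. Origin: centre of its underside.
- rubber_cap: Bystander: black rubber end cap, 32 x 17 x 17 mm, behind the high end of the stand. Origin: centre of its underside.
- lever_5: Bystander: die-cast lever assembly, 204 x 70 x 30 mm, at the front edge to the right of the stand. Origin: centre of its underside.

How it is judged:
By the outcome, as a careful person would: the job done as asked, in the order asked, and still so for the second after the job is handed in, with the robot touching nothing.
It also fails if it takes over 54 s, if anything falls off the work surface, if the arm or the gripper's body presses on something with over 40 N, if the wrist force passes 120 N, or if a joint passes its speed limit or range.

ROBOT

A 7-joint arm with a two-finger parallel gripper is mounted at the origin on a cart in front of the work surface, level with it; the furniture and walls round the work are solid. World frame = base frame: x ahead of the robot, y to its left, z up, the work surface at z = 0. Lengths are in m, angles in rad, forces in N, time in s.
With the tool pointing down it reaches from about 0.4 to 0.85 m from the base axis. Payload 10.4 kg.
Tool frame: the origin (TCP) lies at the very end of the fingers, on their centre line; the grasp point (between the pads) lies 19 mm behind it; x points along the fingers, z is the direction in which the jaws open and shut, and the axes are right-handed (so a half turn about x gives the same grasp; the last joint's range is limited). The gripper opens to 85 mm and grips with 20 to 120 N. Pads are 22 mm wide; open, the fingers measure 114 mm over their backs; the gripper's body (76 mm by 85 mm) begins 54 mm behind the grasp point. The pads swing forward as they close: fully open they stand 13 mm farther back than shut.
Start: joints at [1.314, 0.332, -0.065, 1.46, 0.022, 1.35, -0.088], TCP at [0.145, -0.608, 0.205] pointing down, gripper open.
Joint ranges: [-2.6, 2.6], [-0.5, 2.12], [-1.47, 1.34], [0.16, 2.42], [-1.27, 4.41], [0.06, 2.06], [-2.6, 2.6]. Speed limits (rad/s): [2.22, 2.22, 2.79, 2.79, 3.14, 3.14, 3.14].

INTERFACE

Orientations are given as a unit quaternion [x, y, z, w].
In Python, from workcell import telemetry, viewer, manip, spot_in, mark_of gives the robot as it stands. The module is installed in compiled form; this text tells all that it offers.
- The arm moves only by the shell command python3 -m crank 'ROWS' [FORCE]. ROWS is JSON, a list of rows, each a list of 3 entries, a list of its own where there are three numbers: the closure, from 0 (fully open) to 1 (shut), then the shift along the world's x, y, z in cm, then the turn, a rotation vector about the world's x, y, z in rad. A call has 1 to 12 rows; each row shifts and turns the commanded pose from where the row before left it; what a row does not reach is not made up. A row lasts 1/12 s, in which the tool goes at most 41.7 mm and 7.16 degrees, less where a joint would pass 70% of its speed; a pose out of reach is approached as far as the arm can. A call with a gripper value outside its range is refused whole. The fingers move at their own pace and stop on an object; FORCE is the grip in N (left out, the last holds). Time passes only in rows, so rows that do not move let the fingers close. It gives the time, the measured TCP pose, the force and the opening at its end, in the units of the state.
- telemetry.get_obs(): the state, without advancing time (a new reading comes with each control period).
- viewer.camera(name): name is "scene" or "top"; returns a dict with "frame" (480x640x3 uint8, red, green, blue), "intrinsics" (3x3 intrinsics, pixels), "k1" (the pictures are not rectified: a ray, as slopes to the right and down, at radius r is drawn at 1 + k1 r^2 times it, then the intrinsics apply), "cam_to_world" (4x4, takes a point from camera to world coordinates). Camera axes: x right, y up, looking along -z (the intrinsics and any distortion apply to the point x, -y, -z); pixel columns grow to the right and rows downward; lengths in m; the calibration is good to about 2 mm. A picture is of the moment at which its call begins. There is no depth.
- manip.hand_in(): hands the job in, once; it reports no verdict.
Trained networks look in a picture, given as the dict that the camera call returned (one of the last four; its "shot" number tells which), for a name from the list of things; names that differ only in an ending like _2 or _b are one class to them, and where a whole thing is asked for, a point or a joint stands for the part that bears it (a point fixed in the world has none). Each returns a list of dicts, best first, with "conf" (0 to 1); they miss things now and then, are a little off and sometimes report something else, mostly with a low value. They report only what shows in the picture. A call takes as long as a camera call.
- spot_in(thing, picture): "location" ([x, y, z] in m, in the coordinates of the camera as it stood for that picture, good to about 4 mm: the middle of the surface that is visible of it).
- mark_of(thing, picture): "location" ([x, y, z] in m, in the coordinates of the camera as it stood for that picture, good to about 4 mm: a listed point, or the origin of a listed thing).
The state is a dict: "clock": time; "joint_pos": joint angles; "joint_velocities": joint speeds; "tau": joint torques, N m; "position": TCP position; "ee_rot": TCP orientation; "ft_force": force on the tool from outside, world axes, zero at the start; "torque": the same for the moment, N m; "grip_width": opening from 0.0 (shut) to 1.0 (fully open).
Only numpy, scipy, OpenCV 4.12 (cv2) and the standard library are available. Lean on these libraries where they do the work, as an engineer would, in place of code of your own. Each camera call takes 0.05 s, during which the arm holds its last target. There are 200 camera calls.

## Working session

There is one attempt and no reset: what is moved stays moved. The work goes in short steps, Python scripts to look and compute and a shell command to move; the robot and the scene stay as the last step left them, time stands still between calls to the robot, and variables do not carry over. Pictures are saved under pics/ and viewed, about 8 in all and at most 12, crops included, and the job is handed in when it is done.

```bash
mkdir -p pics; cat > h.py <<'E'
import numpy as np, cv2
from workcell import telemetry, viewer, manip, spot_in, mark_of
def w(p,c): return (np.array(c['cam_to_world'])@np.r_[p,1])[:3]
def proj(P,c):
    q=np.linalg.inv(np.array(c['cam_to_world']))@np.r_[P,1]; s=np.array([q[0]/-q[2],-q[1]/-q[2]]); s=s*(1+c['k1']*(s@s)); K=np.array(c['intrinsics'])
    return K[:2,:2]@s+K[:2,2]
def save(c,n): cv2.imwrite('pics/'+n+'.png',c['frame'][:,:,::-1])
E
python3 - <<'E'
from h import *
np.set_printoptions(precision=4,suppress=True)
for n in('scene','top'):
    c=viewer.camera(n); save(c,n+'0'); print(n,np.array(c['cam_to_world'])[:3,3])
    for t in('knob_top','dial_centre','zero_mark','pointer_tip','stand','hex_key','dish','rubber_cap','lever_5'):
        for d in mark_of(t,c)[:2]: print(t,round(d['conf'],2),w(d['location'],c),proj(w(d['location'],c),c).round())
o=telemetry.get_obs();print(o)
E
```

```text
scene [-0.0309  0.9045  0.4967]
knob_top 0.62 [0.49   0.3237 0.1169] [299. 268.]
dial_centre 0.84 [0.5035 0.4224 0.1609] [254. 263.]
dial_centre 0.7 [ 0.4995  0.406  -0.0001] [268. 339.]
zero_mark 0.67 [0.5073 0.4378 0.1603] [246. 266.]
stand 0.92 [0.5023 0.4094 0.0016] [266. 338.]
hex_key 0.7 [ 0.4533  0.2418 -0.003 ] [340. 311.]
dish 0.57 [ 0.4832  0.0445 -0.0042] [379. 273.]
rubber_cap 0.54 [0.4906 0.5366 0.0031] [217. 374.]
lever_5 0.94 [ 0.4424 -0.1055  0.0033] [423. 254.]
top [0.332  0.2153 1.0425]
knob_top 0.73 [0.4894 0.3214 0.1204] [273. 244.]
knob_top 0.34 [ 0.4941  0.4113 -0.0011] [240. 251.]
dial_centre 0.83 [0.4975 0.4222 0.1632] [219. 237.]
zero_mark 0.58 [0.5065 0.4381 0.1637] [211. 233.]
stand 0.65 [ 0.4939  0.408  -0.0014] [241. 251.]
hex_key 0.59 [0.4569 0.2398 0.0003] [314. 266.]
dish 0.81 [ 0.4857  0.0392 -0.0036] [401. 251.]
dish 0.66 [0.4963 0.4083 0.0011] [241. 250.]
rubber_cap 0.39 [0.4949 0.5318 0.0012] [188. 252.]
lever_5 0.98 [ 0.4429 -0.107  -0.0055] [466. 268.]
lever_5 0.56 [0.4985 0.4195 0.1603] [220. 237.]
{'clock': 1.0, 'joint_pos': array([ 1.3144,  0.3322, -0.0647,  1.4601,  0.0216,  1.3499, -0.0885]), 'joint_velocities': array([ 0.0002, -0.0004,  0.0007, -0.001 , -0.001 ,  0.0005, -0.0013]), 'tau': array([ -0.0002, -62.5241,   0.0492, -39.1834,   0.0165,   0.0016,
        -0.    ]), 'position': array([ 0.1448, -0.608 ,  0.2047]), 'ee_rot': array([ 0.4383,  0.5549, -0.4383,  0.5549]), 'ft_force': array([0.2842, 0.2671, 0.6279]), 'torque': array([-0.0497,  0.0089, -0.0075]), 'grip_width': 0.9978987655706446}
```

View pics/scene0.png

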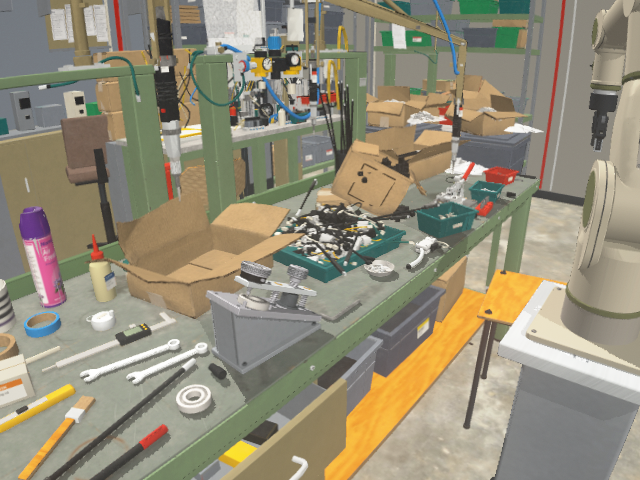

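View pics/top0.png

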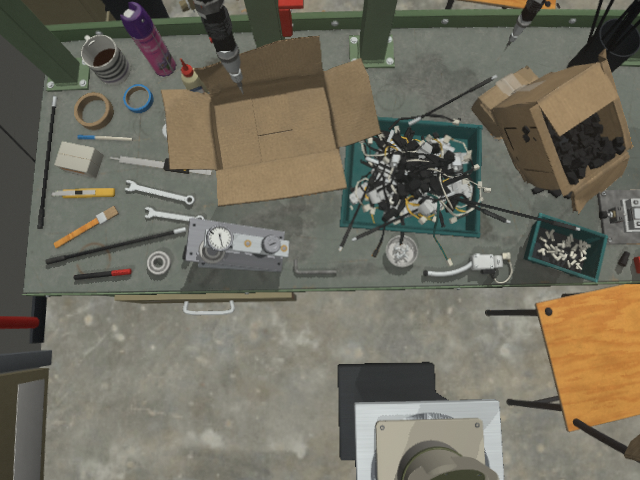

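```bash
python3 - <<'E'
from h import *
from scipy.spatial.transform import Rotation as R
np.set_printoptions(precision=4,suppress=True)
A={}
for i in range(3):
  for n in('scene','top'):
    c=viewer.camera(n)
    for t in('knob_top','dial_centre'):
        d=[w(d['location'],c) for d in mark_of(t,c) if w(d['location'],c)[2]>.08]
        if d: A.setdefault(t,[]).append(d[0])
    if n=='top':ct=c
    else: cs=c
for t in A: print(t,np.array(A[t]),np.mean(A[t],0),np.std(A[t],0))
k=np.mean(A['knob_top'],0);d=np.mean(A['dial_centre'],0)
v=d-k; print('yaw',np.degrees(np.arctan2(v[1],v[0])),'dist',np.hypot(*v[:2]),v[2])
y=np.arctan2(v[1],v[0]);s=np.radians(28);u=np.array([np.cos(y),np.sin(y),0]);n=-np.sin(s)*u+np.array([0,0,np.cos(s)]);x=np.cos(s)*u+np.array([0,0,np.sin(s)]);yy=np.cross(n,x)
def ring(c0,r,c): return np.array([proj(c0+r*(np.cos(a)*x+np.sin(a)*yy),c) for a in np.linspace(0,6.28,40)])
# both views, 5x crops with overlay
out=[]
for c,(cx,cy) in((ct,(245,242)),(cs,(275,275))):
    x0,y0=cx-40,cy-37; f=cv2.resize(c['frame'][y0:y0+75,x0:x0+80,::-1],None,fx=5,fy=5,interpolation=cv2.INTER_CUBIC)
    g=f.copy()
    for c0,r,col in((k,.019,(0,0,255)),(d,.026,(0,255,0))):
        cv2.polylines(g,[((ring(c0,r,c)-[x0-.5,y0-.5])*5).astype(int)],True,col,1)
    out.append(np.vstack([f,g])[:, :])
cv2.imwrite('pics/crop1.png',cv2.resize(np.hstack(out),(800,750))[:,:] if 0 else cv2.resize(np.hstack(out),(640,600)))
q=telemetry.get_obs()['ee_rot'];print(R.from_quat(q).as_matrix(),'n',n,'x',x)
E
```

```text
knob_top [[0.4883 0.3236 0.1171]
 [0.4882 0.3254 0.1207]
 [0.4864 0.3209 0.1178]
 [0.4893 0.3259 0.1157]
 [0.4879 0.3231 0.1229]] [0.488  0.3238 0.1189] [0.0009 0.0018 0.0026]
dial_centre [[0.5024 0.4216 0.1576]
 [0.4975 0.4207 0.1605]
 [0.5001 0.4184 0.1629]
 [0.4979 0.4185 0.1603]
 [0.5008 0.4226 0.1608]
 [0.496  0.4205 0.1597]] [0.4991 0.4204 0.1603] [0.0022 0.0015 0.0016]
yaw 83.43695900628215 dist 0.09723452123473467 0.041438490312139684
[[ 0.0001  0.9728  0.2317]
 [-0.0001  0.2317 -0.9728]
 [-1.      0.      0.0001]] n [-0.0537 -0.4664  0.8829] x [0.1009 0.8772 0.4695]
```

View pics/crop1.png

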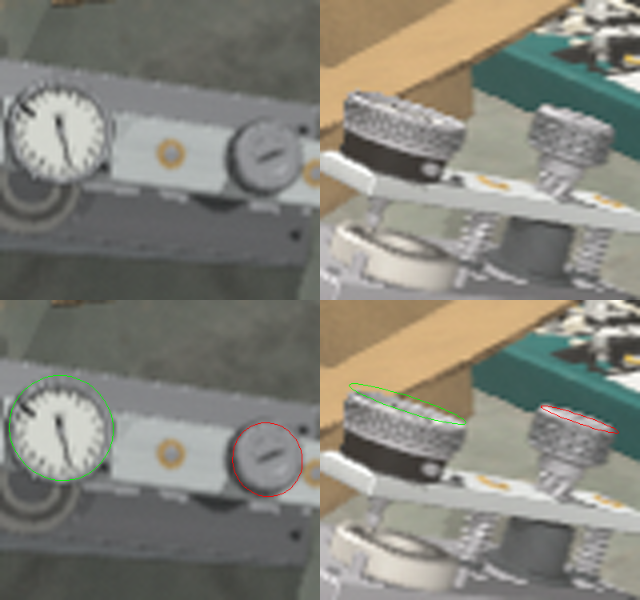

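```bash
python3 -m crank '[[0,[2.6,1.8,0.8],[0,0,0.061]],[0,[2.6,1.8,0.8],[0,0,0.061]],[0,[2.6,1.8,0.8],[0,0,0.061]],[0,[2.6,1.8,0.8],[0,0,0.061]],[0,[2.6,1.8,0.8],[0,0,0.061]],[0,[2.6,1.8,0.8],[0,0,0.061]],[0,[2.6,1.8,0.8],[0,0,0.061]],[0,[2.6,1.8,0.8],[0,0,0.061]],[0,[2.6,1.8,0.8],[0,0,0.061]],[0,[2.6,1.8,0.8],[0,0,0.061]],[0,[2.6,1.8,0.8],[0,0,0.061]],[0,[2.6,1.8,0.8],[0,0,0.061]]]' 120
python3 -m crank '[[0,[0.9,2.9,0],[0,0,0.061]],[0,[0.9,2.9,0],[0,0,0.061]],[0,[0.9,2.9,0],[0,0,0.061]],[0,[0.9,2.9,0],[0,0,0.061]],[0,[0.9,2.9,0],[0,0,0.061]],[0,[0.9,2.9,0],[0,0,0.061]],[0,[0.9,2.9,0],[0,0,0.061]],[0,[0.9,2.9,0],[0,0,0.061]],[0,[0.9,2.9,0],[0,0,0.061]],[0,[0.9,2.9,0],[0,0,0.061]],[0,[0.9,2.9,0],[0,0,0.061]],[0,[0.9,2.9,0],[0,0,0.061]]]'
python3 -c "
from workcell import telemetry as t
print(t.get_obs())"
```

```text
clock: 2.9
position: [0.4579, -0.391, 0.3013]
ee_rot: [0.21, 0.675, -0.21, 0.675]
ft_force: [0.2, -1.7, -0.7]
grip_width: 0.998
clock: 3.9
position: [0.5651, -0.0427, 0.301]
ee_rot: [-0.046, 0.705, 0.046, 0.706]
ft_force: [1.0, -0.9, -0.2]
grip_width: 0.998
{'clock': 3.9, 'joint_pos': array([ 0.55453424,  0.23081914, -0.67094833,  1.43177536,  0.14319506,
        1.52768458,  0.02017069]), 'joint_velocities': array([-0.48494932,  0.23309848, -0.28965349, -0.20305051,  0.19005485,
        0.05490168, -0.01374502]), 'tau': array([ 3.77221003e+00, -5.26032221e+01, -4.30235177e+00, -3.85382152e+01,
       -4.92235981e-01,  1.28481784e-02,  5.10433002e-02]), 'position': array([ 0.56505921, -0.0426628 ,  0.30098848]), 'ee_rot': array([-0.04592725,  0.70542409,  0.04570111,  0.70581793]), 'ft_force': array([ 0.99970905, -0.89807943, -0.17067306]), 'torque': array([-0.02364843, -0.05668092, -0.03645235]), 'grip_width': 0.9976245548342286}
```

```bash
python3 -m crank '[[0,[-0.7,2.7,-0.15],[0,0,0.061]],[0,[-0.7,2.7,-0.15],[0,0,0.061]],[0,[-0.7,2.7,-0.15],[0,0,0.061]],[0,[-0.7,2.7,-0.15],[0,0,0.061]],[0,[-0.7,2.7,-0.15],[0,0,0.061]],[0,[-0.7,2.7,-0.15],[0,0,0.061]],[0,[-0.7,2.7,-0.15],[0,0,0.061]],[0,[-0.7,2.7,-0.15],[0,0,0.061]],[0,[-0.7,2.7,-0.15],[0,0,0.061]],[0,[-0.7,2.7,-0.15],[0,0,0.061]],[0,[-0.7,2.7,-0.15],[0,0,0.061]],[0,[-0.6,2.3,-0.15],[0,0,0.061]]]'
python3 -m crank '[[0.2,[0,0,-0.5],[0.081,-0.009,0]],[0.3,[0,0,-0.5],[0.081,-0.009,0]],[0.35,[0,0,-0.5],[0.081,-0.009,0]],[0.35,[0,0,-0.5],[0.081,-0.009,0]],[0.35,[0,0,-0.5],[0.081,-0.009,0]],[0.35,[0,0,-0.5],[0.081,-0.009,0]],[0.35,[0,0,0],[0,0,0]],[0.35,[0,0,0],[0,0,0]]]'
python3 - <<'E'
from h import *
from scipy.spatial.transform import Rotation as R
np.set_printoptions(precision=4,suppress=True)
o=telemetry.get_obs();print(o['joint_pos'],o['position'],o['grip_width']);print(R.from_quat(o['ee_rot']).as_matrix())
cs=viewer.camera('scene');ct=viewer.camera('top')
cv2.imwrite('pics/c2.png',cv2.resize(np.hstack([cs['frame'][130:370,150:390,::-1],ct['frame'][130:370,140:380,::-1]]),(800,400)))
E
```

```text
clock: 4.9
position: [0.48, 0.2784, 0.2829]
ee_rot: [-0.297, 0.642, 0.296, 0.642]
ft_force: [0.8, 0.1, -0.5]
grip_width: 1.0
clock: 5.57
position: [0.4813, 0.2749, 0.2521]
ee_rot: [-0.139, 0.537, 0.431, 0.712]
ft_force: [-0.4, 0.8, -0.5]
grip_width: 0.649
[ 0.6215  0.0576 -0.9517  1.7971 -0.4333  1.1326  0.6836] [0.4813 0.2749 0.2521] 0.6487221399498306
[[ 0.0517 -0.7633  0.644 ]
 [ 0.4638  0.5894  0.6614]
 [-0.8844  0.2645  0.3845]]
```

View pics/c2.png

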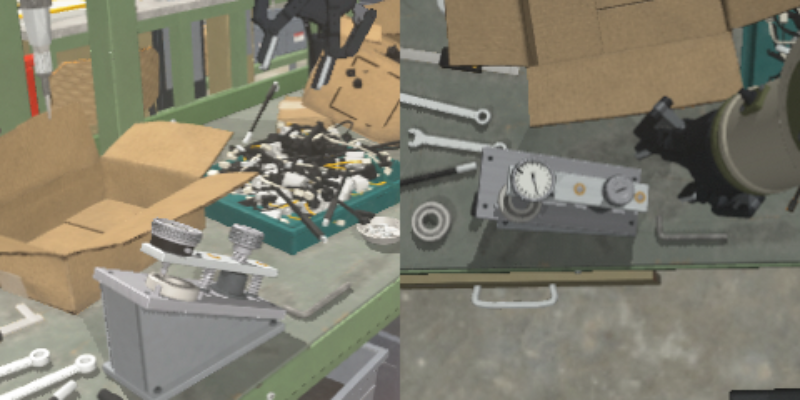

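```bash
python3 -m crank '[[0.35,[0.1,0.5,-2],[0,0,0]],[0.35,[0.1,0.5,-2],[0,0,0]],[0.35,[0.1,0.5,-2],[0,0,0]],[0.35,[0,0.5,-2],[0,0,0]],[0.35,[0.07,0.65,-1.2],[0,0,0]],[0.35,[0.08,0.65,-1.2],[0,0,0]],[0.35,[0.07,0.65,-1.2],[0,0,0]],[0.35,[0.08,0.65,-1.2],[0,0,0]],[0.35,[0.07,0.65,-1.25],[0,0,0]],[0.35,[0.07,0.62,-1.2],[0,0,0]],[0.35,[0,0,0],[0,0,0]]]'
python3 - <<'E'
from h import *
cs=viewer.camera('scene');ct=viewer.camera('top')
cv2.imwrite('pics/c3.png',cv2.resize(np.hstack([cs['frame'][190:310,220:380,::-1],ct['frame'][180:300,170:330,::-1]]),(800,300),interpolation=cv2.INTER_CUBIC))
E
```

```text
clock: 6.58
position: [0.4874, 0.3375, 0.0992]
ee_rot: [-0.14, 0.536, 0.434, 0.71]
ft_force: [-0.1, 0.5, -0.9]
grip_width: 0.647
```

View pics/c3.png

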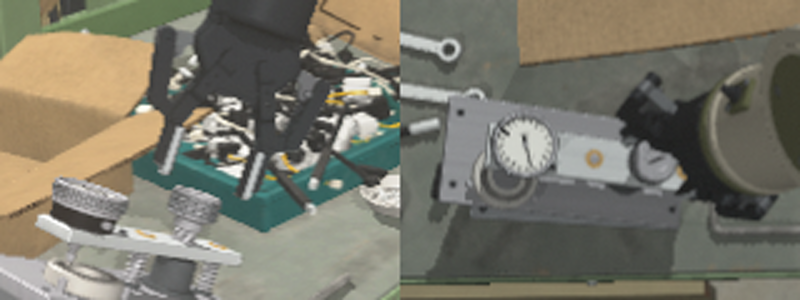

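```bash
python3 - <<'E'
from h import *
from scipy.spatial.transform import Rotation as R
o=telemetry.get_obs();print(o['clock'],o['position'],o['joint_velocities'].round(3))
M=R.from_quat(o['ee_rot']).as_matrix();p=o['position'];out=[]
for nm,(x0,y0) in(('scene',(220,190)),('top',(210,180))):
    c=viewer.camera(nm); f=cv2.resize(c['frame'][y0:y0+120,x0:x0+130,::-1],None,fx=3,fy=3,interpolation=cv2.INTER_CUBIC)
    for q,col in((p,(0,0,255)),(p+M[:,2]*.0275-M[:,0]*.008,(0,255,255)),(p-M[:,2]*.0275-M[:,0]*.008,(255,255,0)),(p-M[:,0]*.1,(0,255,0)),(np.array([.488,.3235,.119]),(255,0,255))):
        cv2.circle(f,tuple(((proj(q,c)-[x0-.5,y0-.5])*3).astype(int)),3,col,-1)
    out.append(f)
cv2.imwrite('pics/c4.png',np.hstack(out))
E
```

```text
6.6833 [0.48865254 0.33642518 0.10097673] [ 0.024 -0.02   0.001 -0.004 -0.01   0.002  0.009]
```

View pics/c4.png

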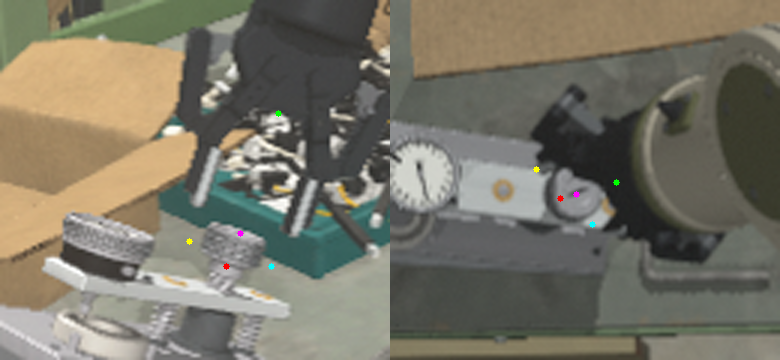

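```bash
python3 - <<'E'
from h import *
c=viewer.camera('scene')
for z in(0,.013,.025,.04,.1): print(z,proj(np.array([.1448,-.608,.2047+z]),c).round(1))
j=np.array([.2317,-.9728,0])
for s in(1,-1): print(proj(np.array([.1448,-.608,.2177])+s*j*.0425,c).round(1))
f=cv2.imread('pics/scene0.png')[60:180,540:640]; 
g=c['frame'][190:310,220:320,::-1]
cv2.imwrite('pics/c5.png',cv2.resize(np.hstack([f,g]),None,fx=4,fy=4,interpolation=cv2.INTER_CUBIC))
E
```

```text
0 [592.3 161.1]
0.013 [593.1 156.8]
0.025 [593.8 152.9]
0.04 [594.7 147.9]
0.1 [598.1 127.6]
[591.8 154.1]
[594.4 159.7]
```

View pics/c5.png

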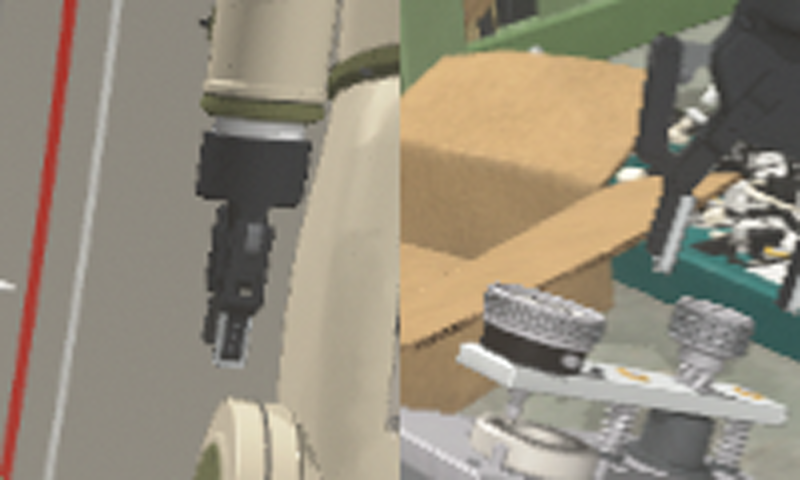

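```bash
python3 -m crank '[[0.65,[0,0,0],[0,0,0]],[0.65,[0,0,0],[0,0,0]],[0.65,[0,0,0],[0,0,0]],[0.65,[0,0,0],[0,0,0]]]' 20
python3 - <<'E'
from h import *
from scipy.spatial.transform import Rotation as R
o=telemetry.get_obs();print(o['clock'],o['position'],o['torque'])
M=R.from_quat(o['ee_rot']).as_matrix();p=o['position'];out=[]
for nm,(x0,y0) in(('scene',(220,190)),('top',(210,180))):
    c=viewer.camera(nm); f=cv2.resize(c['frame'][y0:y0+120,x0:x0+130,::-1],None,fx=3,fy=3,interpolation=cv2.INTER_CUBIC)
    out.append(f)
cv2.imwrite('pics/c6.png',np.hstack(out))
E
```

```text
clock: 7.17
position: [0.4894, 0.3345, 0.1004]
ee_rot: [-0.139, 0.536, 0.432, 0.712]
ft_force: [-0.3, 0.0, -0.0]
grip_width: 0.349
7.1667 [0.48943215 0.33445517 0.1004096 ] [-0.48076698  0.08142044  0.08054391]
```

View pics/c6.png

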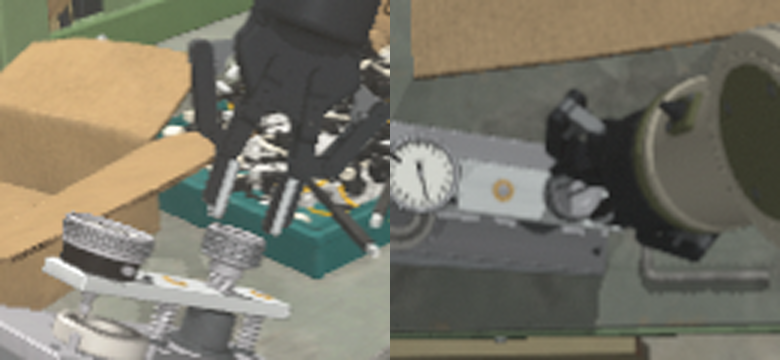

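```bash
python3 -m crank '[[0.3,[0,0.2,0],[0,0,0]],[0.3,[0,0,0],[0,0,0]],[0.3,[0,0,0],[0,0,0]],[0.3,[0,0,0],[0,0,0]],[0.3,[0.05,0.37,-0.7],[0,0,0]],[0.3,[0.04,0.37,-0.7],[0,0,0]],[0.3,[0.04,0.38,-0.72],[0,0,0]],[0.3,[0,0,0],[0,0,0]]]'
python3 -m crank '[[0.9,[0,0,0],[0,0,0]],[0.9,[0,0,0],[0,0,0]],[0.9,[0,0,0],[0,0,0]],[0.9,[0,0,0],[0,0,0]],[0.9,[0,0,0],[0,0,0]]]'
python3 - <<'E'
from h import *
o=telemetry.get_obs();print(o['clock'],o['position'],o['torque'],o['ft_force'])
out=[]
for nm,(x0,y0) in(('scene',(220,190)),('top',(210,180))):
    c=viewer.camera(nm); f=cv2.resize(c['frame'][y0:y0+120,x0:x0+130,::-1],None,fx=3,fy=3,interpolation=cv2.INTER_CUBIC)
    out.append(f)
cv2.imwrite('pics/c7.png',np.hstack(out))
E
```

```text
clock: 7.93
position: [0.4892, 0.3486, 0.0771]
ee_rot: [-0.139, 0.537, 0.433, 0.711]
ft_force: [-1.0, 0.1, -0.2]
grip_width: 0.698
clock: 8.35
position: [0.49, 0.3477, 0.0789]
ee_rot: [-0.139, 0.536, 0.433, 0.711]
ft_force: [-4.4, -2.0, 0.7]
grip_width: 0.433
8.35 [0.4899713  0.34768115 0.07885316] [-0.78234262  0.81955821  0.34979194] [-4.36477668 -1.9913267   0.69282778]
```

View pics/c7.png

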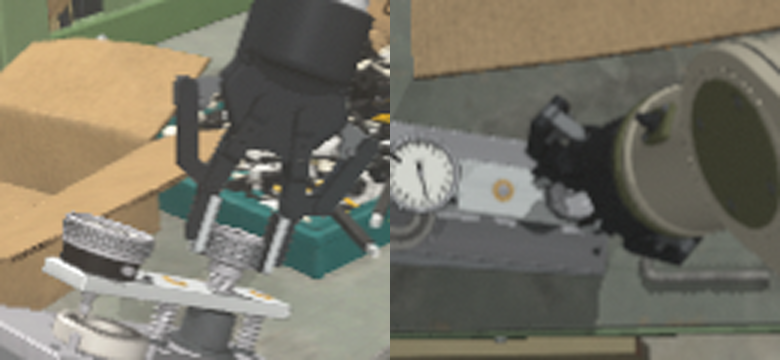

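```bash
python3 -m crank '[[0.9,[0,0,0],[0,0,0]],[0.9,[0,0,0],[0,0,0]],[0.9,[0.01,0.12,-0.22],[0,0,0]],[0.9,[0.01,0.12,-0.22],[0,0,0]],[0.9,[0.01,0.12,-0.22],[0,0,0]],[0.9,[0.02,0.11,-0.22],[0,0,0]],[0.9,[0,0,0],[0,0,0]],[0.9,[0,0,0],[0,0,0]]]' 120
python3 -c "
from workcell import telemetry as t
import numpy as np
o=t.get_obs();n=np.array([-.0537,-.4664,.8829]);print(o['position'],o['position']@n,np.array([.49,.3477,.0789])@n,o['ft_force'],o['ft_force']@n,o['torque'],o['joint_pos'])"
```

```text
clock: 9.12
position: [0.4905, 0.3523, 0.0702]
ee_rot: [-0.139, 0.536, 0.433, 0.711]
ft_force: [-8.0, -6.5, 6.9]
grip_width: 0.405
[0.49047355 0.35225485 0.07016709] -0.12867956506222486 -0.11881947 [-7.95118126 -6.52526742  6.87227261] 9.537892648394209 [-1.01192126  1.40779555  0.71046873] [ 0.32133045  0.39294001 -0.88881879  1.92719958 -0.15554751  0.68076738
  0.48178767]
```

```bash
python3 -m crank '[[0.9,[0,0,0],[0.0054,0.0466,-0.0883]],[0.9,[0,0,0],[0.0054,0.0466,-0.0883]],[0.9,[0,0,0],[0.0054,0.0466,-0.0883]],[0.9,[0,0,0],[0.0054,0.0466,-0.0883]],[0.9,[0,0.009,-0.018],[0.0054,0.0466,-0.0883]],[0.9,[0,0.009,-0.018],[0.0054,0.0466,-0.0883]],[0.9,[0,0.009,-0.018],[0.0054,0.0466,-0.0883]],[0.9,[0,0.009,-0.018],[0.0054,0.0466,-0.0883]]]'
python3 -c "
from workcell import telemetry as t
import numpy as np
o=t.get_obs();n=np.array([-.0537,-.4664,.8829]);print(o['position']@n,o['ft_force']@n,o['torque'],o['torque']@n,o['joint_pos'])"
```

```text
clock: 9.78
position: [0.4923, 0.3531, 0.0705]
ee_rot: [0.152, 0.661, 0.189, 0.711]
ft_force: [-0.1, -1.8, 1.9]
grip_width: 0.402
-0.12892871932995204 2.5047425724888437 [-0.5465032   0.11507541  0.13820565] 0.09769782044485023 [ 0.17879104  0.34044364 -0.71605257  1.93360585 -0.28899806  0.68238212
 -0.22187056]
```

```bash
python3 -m crank '[[0.9,[0,0.009,-0.018],[0.0054,0.0466,-0.0883]],[0.9,[0,0.009,-0.018],[0.0054,0.0466,-0.0883]],[0.9,[0,0.009,-0.018],[0.0054,0.0466,-0.0883]],[0.9,[0,0.009,-0.018],[0.0054,0.0466,-0.0883]],[0.9,[0,0.009,-0.018],[0.0054,0.0466,-0.0883]],[0.9,[0,0.009,-0.018],[0.0054,0.0466,-0.0883]],[0.9,[0,0,0],[0,0,0]]]'
cat > s.py <<'E'
from h import *
np.set_printoptions(precision=4,suppress=True)
o=telemetry.get_obs();n=np.array([-.0537,-.4664,.8829]);print(o['clock'],o['position']@n,'F',o['ft_force']@n,'T',o['torque']@n,o['joint_pos'])
for m in('scene','top'):
    c=viewer.camera(m)
    for t in('dial_centre','zero_mark','pointer_tip'):
        for d in mark_of(t,c)[:1]: print(m,t,round(d['conf'],2),w(d['location'],c))
E
python3 s.py
```

```text
clock: 10.37
position: [0.4939, 0.3531, 0.0697]
ee_rot: [0.356, 0.685, -0.016, 0.635]
ft_force: [5.5, -1.5, 1.8]
grip_width: 0.399
10.3667 -0.129644762628801 F 2.015882845141844 T -0.03369208558156412 [ 0.076   0.3151 -0.5962  1.9389 -0.3621  0.6846 -0.7682]
scene zero_mark 0.5 [0.5084 0.4371 0.16  ]
scene pointer_tip 0.35 [ 0.439  -0.1071 -0.0005]
top dial_centre 0.64 [0.497  0.4217 0.1572]
top zero_mark 0.85 [0.5061 0.4394 0.1622]
```

```bash
python3 -m crank '[[0.9,[0,0.009,-0.018],[0.0054,0.0466,-0.0883]],[0.9,[0,0.009,-0.018],[0.0054,0.0466,-0.0883]],[0.9,[0,0.009,-0.018],[0.0054,0.0466,-0.0883]],[0.9,[0,0.009,-0.018],[0.0054,0.0466,-0.0883]],[0.9,[0,0.009,-0.018],[0.0054,0.0466,-0.0883]],[0.9,[0,0,0],[0,0,0]]]'
python3 s.py
```

```text
clock: 11.27
position: [0.4949, 0.3526, 0.0684]
ee_rot: [0.503, 0.659, -0.185, 0.528]
ft_force: [10.2, -2.2, -4.5]
grip_width: 0.403
11.2667 -0.13059277294305746 F -3.4910078975927896 T -0.06504694901482454 [-0.005   0.3002 -0.5034  1.9436 -0.4107  0.6871 -1.231 ]
scene dial_centre 0.64 [0.5024 0.4229 0.1557]
scene zero_mark 0.71 [0.5113 0.4387 0.1613]
top dial_centre 0.81 [0.5005 0.4221 0.1585]
top zero_mark 0.62 [0.5064 0.44   0.1598]
```

```bash
python3 -m crank '[[0.9,[0.05,0.014,-0.026],[0.0054,0.0466,-0.0883]],[0.9,[0.05,0.014,-0.026],[0.0054,0.0466,-0.0883]],[0.9,[0.05,0.014,-0.026],[0.0054,0.0466,-0.0883]],[0.9,[0,0.014,-0.026],[0.0054,0.0466,-0.0883]],[0.9,[0,0,0],[0,0,0]]]'
python3 s.py | head -1
python3 -m crank '[[0.9,[0,0.014,-0.026],[0.0054,0.0466,-0.0883]],[0.9,[0,0.014,-0.026],[0.0054,0.0466,-0.0883]],[0.9,[0,0,0],[0,0,0]]]'
python3 s.py
```

```text
clock: 12.08
position: [0.4954, 0.352, 0.0671]
ee_rot: [0.596, 0.61, -0.313, 0.419]
ft_force: [1.3, -14.2, 7.4]
grip_width: 0.401
12.0833 -0.1314752535343933 F 13.131053513630803 T 1.1910858079238578 [-0.068   0.2931 -0.4321  1.9445 -0.4416  0.6939 -1.6051]
clock: 12.73
position: [0.497, 0.3505, 0.0642]
ee_rot: [0.636, 0.573, -0.373, 0.357]
ft_force: [21.5, -0.9, -30.3]
grip_width: 0.371
12.7333 -0.13350117016286187 F -27.445835054634255 T -0.10232910458947332 [-0.0983  0.2925 -0.3965  1.9478 -0.4558  0.6892 -1.7952]
scene dial_centre 0.96 [0.5019 0.4218 0.1605]
scene zero_mark 0.88 [0.5083 0.4375 0.16  ]
top dial_centre 0.57 [0.4964 0.4224 0.1592]
top zero_mark 0.57 [0.5091 0.4377 0.1621]
```

```bash
python3 - <<'E'
from h import *
out=[]
for nm,(x0,y0) in(('scene',(220,220)),('top',(195,210))):
    c=viewer.camera(nm); out.append(cv2.resize(c['frame'][y0:y0+80,x0:x0+100,::-1],None,fx=4,fy=4,interpolation=cv2.INTER_CUBIC))
cv2.imwrite('pics/c8.png',np.hstack(out))
E
```

```text
(no output)
```

View pics/c8.png

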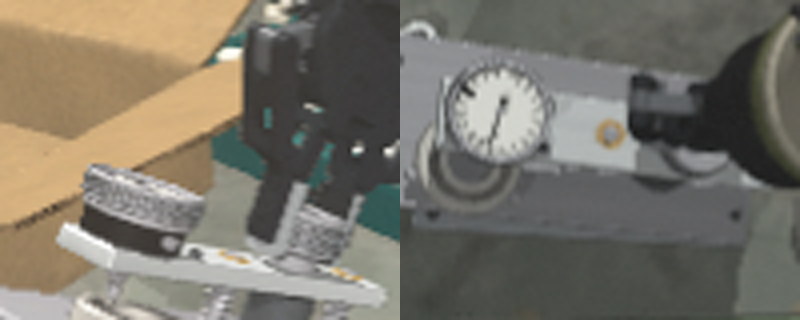

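```bash
python3 - <<'E'
from h import *
from scipy.spatial.transform import Rotation as R
n=np.array([-.0537,-.4664,.8829]);x=np.array([.1009,.8772,.4695]);y=np.cross(n,x)
D=[([.49,.3477,.0789],[-.139,.536,.433,.711]),([.4905,.3523,.0702],[-.139,.536,.433,.711]),([.4923,.3531,.0705],[.152,.661,.189,.711]),([.4939,.3531,.0697],[.356,.685,-.016,.635]),([.4949,.3526,.0684],[.503,.659,-.185,.528]),([.4954,.352,.0671],[.596,.61,-.313,.419]),([.497,.3505,.0642],[.636,.573,-.373,.357])]
A=[];B=[]
for p,q in D:
    M=R.from_quat(q).as_matrix();j=M[:,2];p=np.array(p)
    A.append([j@x,j@y,1]);B.append(j@p-(j@n)*(p@n)); print((p@x).round(4),(p@y).round(4),'jaw',np.degrees(np.arctan2(j@y,j@x)).round(),'tilt err deg',np.degrees(np.arccos(-M[:,0]@n)).round(2), 'tool y',np.round([M[:,1]@x,M[:,1]@y],2))
A=np.array(A);B=np.array(B)
print(np.linalg.lstsq(A,B,rcond=None)[:2],np.linalg.lstsq(A[:,:2],B,rcond=None)[:2])
s=np.linalg.lstsq(A,B,rcond=None)[0];print(A@s-B)
E
```

```text
0.3915 -0.4471 jaw -34.0 tilt err deg 0.54 tool y [0.56 0.83]
0.3915 -0.447 jaw -34.0 tilt err deg 0.54 tool y [0.56 0.83]
0.3925 -0.4487 jaw -80.0 tilt err deg 0.54 tool y [0.99 0.17]
0.3923 -0.4503 jaw -115.0 tilt err deg 0.64 tool y [ 0.91 -0.42]
0.3913 -0.4514 jaw -143.0 tilt err deg 0.74 tool y [ 0.59 -0.8 ]
0.3903 -0.4519 jaw -166.0 tilt err deg 0.65 tool y [ 0.24 -0.97]
0.3877 -0.4537 jaw -178.0 tilt err deg 0.82 tool y [ 0.04 -1.  ]
(array([ 0.38967693, -0.44748355,  0.00132667]), array([1.68067792e-06])) (array([ 0.38925259, -0.44929487]), array([3.88996042e-06]))
[ 0.00010605  0.00012202 -0.00035807 -0.0001501   0.00033729  0.00080459
 -0.00086179]
```

```bash
python3 -m crank '[[0.25,[0,0,0],[0,0,0]],[0.25,[0,0,0],[0,0,0]],[0.25,[0,0,0],[0,0,0]],[0.25,[-0.02,-0.23,0.44],[0,0,0]],[0.25,[0,0,0],[0,0,0]]]'
python3 -m crank '[[0.25,[0,0,0],[-0.0065,-0.056,0.106]],[0.25,[0,0,0],[-0.0065,-0.056,0.106]],[0.25,[0,0,0],[-0.0065,-0.056,0.106]],[0.25,[0,0,0],[-0.0065,-0.056,0.106]],[0.25,[0,0,0],[-0.0065,-0.056,0.106]],[0.25,[0,0,0],[-0.0065,-0.056,0.106]],[0.25,[0,0,0],[-0.0065,-0.056,0.106]],[0.25,[0,0,0],[-0.0065,-0.056,0.106]],[0.25,[0,0,0],[-0.0065,-0.056,0.106]],[0.25,[0,0,0],[-0.0065,-0.056,0.106]],[0.25,[0,0,0],[-0.0065,-0.056,0.106]],[0.25,[0,0,0],[-0.0065,-0.056,0.106]]]'
python3 -m crank '[[0.25,[0,0,0],[0,0,0]],[0.25,[0,0,0],[0,0,0]]]'
cat > q.py <<'E'
from h import *
import sys
from scipy.spatial.transform import Rotation as R
np.set_printoptions(precision=4,suppress=True)
n=np.array([-.0537,-.4664,.8829]);x=np.array([.1009,.8772,.4695]);y=np.cross(n,x)
o=telemetry.get_obs();p=o['position'];M=R.from_quat(o['ee_rot']).as_matrix();j=M[:,2]
print(o['clock'],'abn',p@x,p@y,p@n,'jaw',np.degrees(np.arctan2(j@y,j@x)).round(),'rotvec to axis',np.cross(M[:,0],-n),'F',o['ft_force'],o['ft_force']@n,'T',o['torque']@n,'j7',o['joint_pos'][6])
a,b=(float(v) for v in sys.argv[1:3]); print('shift cm',((a-p@x)*x+(b-p@y)*y)*100)
E
python3 q.py .3893 -.4485
python3 - <<'E'
from h import *
for nm in('scene','top'):
    c=viewer.camera(nm); save(c,nm+'9')
    for d in mark_of('knob_top',c)[:2]: print(nm,d['conf'],w(d['location'],c))
E
```

```text
clock: 13.65
position: [0.4927, 0.3525, 0.0714]
ee_rot: [0.633, 0.578, -0.371, 0.358]
ft_force: [-0.7, -0.2, 0.7]
grip_width: 0.749
clock: 14.65
position: [0.4925, 0.3525, 0.0708]
ee_rot: [0.238, 0.679, 0.105, 0.686]
ft_force: [0.1, -0.2, 0.0]
grip_width: 0.749
clock: 14.82
position: [0.4925, 0.3524, 0.0706]
ee_rot: [0.242, 0.68, 0.102, 0.685]
ft_force: [0.6, 0.3, -0.1]
grip_width: 0.751
14.8167 abn 0.3919911500153285 -0.4489640181713945 -0.1284557023198753 jaw -95.0 rotvec to axis [-0.0023  0.0009  0.0004] F [ 0.6014  0.2941 -0.0656] -0.22741683993114237 T 0.009799525148328558 j7 -0.44856674927148166
shift cm [-0.0733 -0.2308 -0.1264]
scene 0.81 [0.48824966 0.33272481 0.10427699]
top 0.5 [0.49068676 0.3297164  0.10936572]
```

```bash
python3 -m crank '[[0.25,[-0.04,-0.1,-0.2],[0,0,0]],[0.25,[0,0.13,-0.41],[0,0,0]],[0.9,[0,0,0],[0,0,0]],[0.9,[0,0,0],[0,0,0]],[0.9,[0,0,0],[0,0,0]],[0.9,[0,0,0],[0,0,0]],[0.9,[0,0,0],[0,0,0]],[0.9,[0,0,0],[0,0,0]],[0.9,[0,0,0],[0,0,0]]]' 120
python3 q.py .3893 -.4485
python3 -m crank '[[0.9,[0,0.0135,-0.0256],[0.0054,0.0466,-0.0883]],[0.9,[0,0.0135,-0.0256],[0.0054,0.0466,-0.0883]],[0.9,[0,0.0135,-0.0256],[0.0054,0.0466,-0.0883]],[0.9,[0,0.0135,-0.0256],[0.0054,0.0466,-0.0883]],[0.9,[0,0,0],[0,0,0]]]'
python3 q.py .3893 -.4485
```

```text
clock: 15.77
position: [0.4925, 0.3523, 0.0646]
ee_rot: [0.241, 0.68, 0.103, 0.685]
ft_force: [-0.9, -4.8, 4.6]
grip_width: 0.405
15.7667 abn 0.3890590184695714 -0.4490102634699755 -0.1336887822298265 jaw -95.0 rotvec to axis [-0.0018  0.0013  0.0006] F [-0.9164 -4.8156  4.6258] 6.379311182607741 T 0.0036323541434856244 j7 -0.44359893055969896
shift cm [-0.0483  0.027   0.0113]
clock: 16.18
position: [0.4903, 0.3517, 0.0618]
ee_rot: [0.372, 0.687, -0.037, 0.622]
ft_force: [-4.6, -9.2, -4.8]
grip_width: 0.378
16.1833 abn 0.3870078648365082 -0.44693306837945823 -0.13583077187938042 jaw -118.0 rotvec to axis [ 0.0012 -0.0014 -0.0007] F [-4.6228 -9.2362 -4.8277] 0.2936355203676783 T -0.06498561191451255 j7 -0.8141930031337008
shift cm [0.1788 0.1832 0.1076]
```

```bash
cat > dial.py <<'E'
from h import *
np.set_printoptions(precision=3,suppress=True)
n=np.array([-.0537,-.4664,.8829]);x=np.array([.1009,.8772,.4695]);y=np.cross(n,x)
def dial(N=8):
    F=0
    for i in range(N):
        c=viewer.camera('top'); F=F+c['frame'].astype(float).mean(2)/N
    best=None
    th=np.linspace(0,2*np.pi,180,endpoint=False) # clockwise from 12
    def samp(C,r,th):
        P=np.array([proj(C+r*(np.cos(t)*x-np.sin(t)*y),c) for t in th],np.float32)
        return cv2.remap(F.astype(np.float32),P[:,0:1],P[:,1:2],cv2.INTER_CUBIC)[:,0]
    C0=np.array([.4992,.4207,.1595])-.002*n
    # centre: maximise mean face brightness minus bezel ring brightness
    for da in np.arange(-.005,.0051,.001):
        for db in np.arange(-.005,.0051,.001):
            C=C0+da*x+db*y; s=samp(C,.0205,th[::4]).mean()-samp(C,.0245,th[::4]).mean()
            if best is None or s>best[0]: best=(s,da,db)
    C=C0+best[1]*x+best[2]*y
    out=np.mean([samp(C,r,th) for r in(.009,.011,.013)],0), np.mean([samp(C,r,th) for r in(.016,.018,.02)],0)
    def cen(v):
        v=cv2.GaussianBlur(np.r_[v,v,v][None].astype(np.float32),(0,0),2)[0,180:360]; k=v.argmin(); i=np.arange(k-8,k+9)
        wt=np.clip(np.median(v)-v[i%180]-.4*(np.median(v)-v[k]),0,None); return ((i@wt/wt.sum())*2+180)%360-180, np.median(v)-v[k]
    print('centre off mm',best[1]*1e3,best[2]*1e3,'contrast',best[0]); 
    print('pointer deg cw of 12:',cen(out[0]),' mark:',cen(out[1]))
    cv2.imwrite('pics/dialF.png',F)
    return F,c,C
if __name__=='__main__': dial()
E
python3 dial.py
python3 -m crank '[[0.9,[0,0.0135,-0.0256],[0.0054,0.0466,-0.0883]],[0.9,[0,0.0135,-0.0256],[0.0054,0.0466,-0.0883]],[0.9,[0,0.0135,-0.0256],[0.0054,0.0466,-0.0883]],[0.9,[0,0.0135,-0.0256],[0.0054,0.0466,-0.0883]],[0.9,[0,0,0],[0,0,0]]]'
python3 q.py .3893 -.4485; python3 dial.py
```

```text
centre off mm 0.0 5.0 contrast 59.4757
pointer deg cw of 12: (np.float64(-17.69479930279681), np.float32(57.838562))  mark: (np.float64(31.17197871591199), np.float32(51.528397))
clock: 17.0
position: [0.4888, 0.3527, 0.0606]
ee_rot: [0.488, 0.667, -0.174, 0.536]
ft_force: [-10.9, -10.1, 6.8]
grip_width: 0.372
17.0 abn 0.38713226408028173 -0.44531928047041963 -0.13724499698920045 jaw -141.0 rotvec to axis [ 0.0015 -0.0034 -0.0017] F [-10.8805 -10.1414   6.7828] 11.302717987867615 T -0.04364495964493634 j7 -1.1844646917830481
shift cm [0.3379 0.1538 0.1018]
centre off mm 0.0 5.0 contrast 56.243538
pointer deg cw of 12: (np.float64(13.24595693333876), np.float32(74.489975))  mark: (np.float64(30.001824150768613), np.float32(60.02639))[ WARN:0@23.727] global loadsave.cpp:1063 imwrite_ Unsupported depth image for selected encoder is fallbacked to CV_8U.
[ WARN:0@25.784] global loadsave.cpp:1063 imwrite_ Unsupported depth image for selected encoder is fallbacked to CV_8U.
```

```bash
sed -i 's/arange(-.005,.0051,.001)/arange(-.008,.0081,.001)/g' dial.py
python3 -m crank '[[0.9,[0,0.0135,-0.0256],[0.0054,0.0466,-0.0883]],[0.9,[0,0.0135,-0.0256],[0.0054,0.0466,-0.0883]],[0.9,[0,0,0],[0,0,0]]]'
python3 q.py .3893 -.4485; python3 dial.py 2>/dev/null
python3 -m crank '[[0.9,[0,0,0],[0.0054,0.0466,-0.0883]],[0.9,[0,0,0],[0.0054,0.0466,-0.0883]],[0.9,[0,0,0],[0,0,0]]]'
python3 q.py .3893 -.4485; python3 dial.py 2>/dev/null
```

```text
clock: 17.65
position: [0.4886, 0.3535, 0.0607]
ee_rot: [0.539, 0.647, -0.239, 0.484]
ft_force: [-14.8, -11.7, 13.0]
grip_width: 0.374
17.65 abn 0.3878540771231774 -0.4449726566605704 -0.13749035229379186 jaw -153.0 rotvec to axis [ 0.0013 -0.0036 -0.0018] F [-14.7801 -11.6714  12.9585] 17.678300465293198 T -0.09941045236045673 j7 -1.371151082481939
shift cm [0.365  0.0865 0.0679]
centre off mm 0.0 5.000000000000001 contrast 56.992645
pointer deg cw of 12: (np.float64(16.142049352391467), np.float32(64.30966))  mark: (np.float64(29.88495432897153), np.float32(59.76751))
clock: 18.3
position: [0.4884, 0.3542, 0.061]
ee_rot: [0.583, 0.62, -0.3, 0.431]
ft_force: [-14.3, -11.2, 14.6]
grip_width: 0.374
18.3 abn 0.3886031776348495 -0.44471747124097816 -0.13751280264953678 jaw -164.0 rotvec to axis [ 0.0024 -0.0032 -0.0015] F [-14.3004 -11.2232  14.6077] 18.89959882103385 T 3.294797445858961 j7 -1.5552003443465012
shift cm [0.3828 0.0179 0.0327]
centre off mm 0.0 5.000000000000001 contrast 57.12198
pointer deg cw of 12: (np.float64(16.56878934654742), np.float32(56.190933))  mark: (np.float64(29.977223046669508), np.float32(59.50702))
```

```bash
python3 -m crank '[[0.25,[0,0,0],[0,0,0]],[0.2,[0,0,0],[0,0,0]],[0.2,[0,0,0],[0,0,0]],[0.2,[-0.1,-0.9,1.8],[0,0,0]],[0,[-0.1,-0.9,1.8],[0,0,0]],[0,[-0.1,-0.9,1.8],[0,0,0]],[0,[-0.1,-0.9,1.8],[0,0,0]],[0,[0,0,0],[0,0,0]]]'
python3 q.py .4953 -.4485
python3 - <<'E' 2>/dev/null
from dial import *
F,c,C=dial(8)
for t in('knob_top','dial_centre','zero_mark','pointer_tip'):
    for d in mark_of(t,c)[:1]: p=w(d['location'],c);print(t,d['conf'],p,p@x,p@y,p@n)
g=np.linspace(-.032,.032,400)
P=np.array([[proj(C+u*x+v*(-y),c) for v in g] for u in g[::-1]],np.float32)  # up = upslope, right = cw side
f=cv2.remap(F.astype(np.float32),P[...,0],P[...,1],cv2.INTER_CUBIC)
f=cv2.cvtColor(np.clip(f*1.2,0,255).astype(np.uint8),cv2.COLOR_GRAY2BGR);h=f.copy();cv2.circle(h,(200,200),2,(0,0,255),-1)
for r in(.018,.0205,.026): cv2.circle(h,(200,200),int(r/.064*400),(0,0,255),1)
cv2.imwrite('pics/c9.png',np.hstack([f,h]))
E
```

```text
clock: 19.37
position: [0.4903, 0.3171, 0.1373]
ee_rot: [0.587, 0.617, -0.298, 0.431]
ft_force: [1.5, -0.5, 1.0]
grip_width: 0.999
19.3667 abn 0.39215128342667854 -0.45089230218355 -0.05300370652154518 jaw -164.0 rotvec to axis [-0.0014  0.0074  0.0038] F [ 1.5222 -0.5187  1.0123] 1.0539463658526922 T 0.004461409380048164 j7 -1.5353291927533874
shift cm [0.8031 9.0755 4.8428]
centre off mm 0.0 5.000000000000001 contrast 55.292564
pointer deg cw of 12: (np.float64(14.558901848093086), np.float32(67.68265))  mark: (np.float64(29.995675304364624), np.float32(59.54297))
knob_top 0.41 [0.489 0.327 0.109] 0.3877692522014048 -0.4483202426189662 -0.08249564913335233
dial_centre 0.61 [0.496 0.424 0.156] 0.4956630431857587 -0.44443540647838164 -0.08653110606718302
zero_mark 0.93 [0.509 0.442 0.164] 0.5164661033291502 -0.45496830452889825 -0.08880786446451787
```

View pics/c9.png

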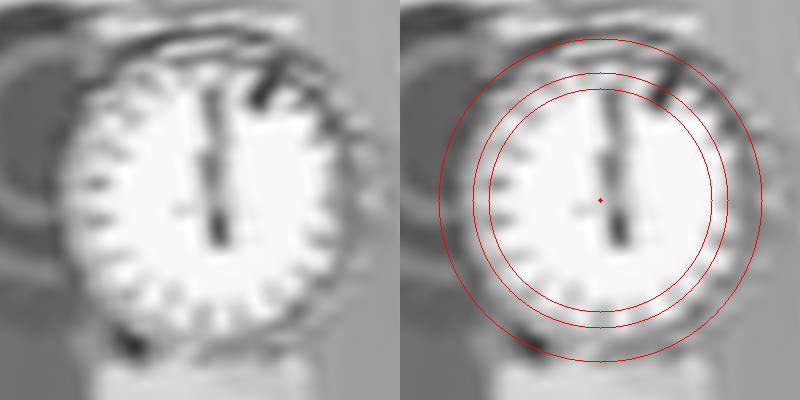

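```bash
python3 -m crank '[[0,[0.12,2.28,1.21],[0,0,0]],[0,[0.12,2.28,1.21],[0,0,0]],[0,[0.12,2.28,1.21],[0,0,0]],[0,[0.11,2.27,1.21],[0,0,0]],[0,[0,0,0],[0,0,0]]]'
python3 q.py .4953 -.4452
python3 -m crank '[[0,[0.08,0.73,-1.38],[0,0,0]],[0,[0.08,0.73,-1.38],[0,0,0]],[0,[0.08,0.73,-1.38],[0,0,0]],[0.05,[0.08,0.73,-1.38],[0,0,0]],[0.05,[0.08,0.73,-1.38],[0,0,0]],[0.05,[0,0,0],[0,0,0]]]'
python3 q.py .4953 -.4452
```

```text
clock: 20.38
position: [0.4917, 0.4147, 0.1853]
ee_rot: [0.585, 0.62, -0.296, 0.431]
ft_force: [-1.1, 0.6, 0.7]
grip_width: 0.999
20.3833 abn 0.5004031768075434 -0.4411183556589231 -0.056207079899027394 jaw -163.0 rotvec to axis [-0.0042  0.0027  0.0012] F [-1.0761  0.5568  0.6721] 0.39146269619736335 T -0.05321589696722056 j7 -1.7877845439536681
shift cm [ 0.354  -0.4943 -0.2396]
clock: 20.88
position: [0.4947, 0.4458, 0.1099]
ee_rot: [0.584, 0.619, -0.3, 0.43]
ft_force: [-1.0, -0.8, -0.5]
grip_width: 0.953
20.8833 abn 0.4926043166515029 -0.4404835053202681 -0.13748321042562678 jaw -164.0 rotvec to axis [ 0.0015 -0.0014 -0.0007] F [-1.0277 -0.7858 -0.4859] -0.0073599144615857925 T 0.0022518244861850973 j7 -1.8202374484837083
shift cm [0.4958 0.1826 0.1266]
```

```bash
python3 -m crank '[[0.05,[0.3,0,0.15],[0,0,0]],[0.05,[0,0,0],[0,0,0]],[0.05,[0,0,0],[0,0,0]]]'; python3 q.py .4953 -.4452
```

```text
clock: 21.13
position: [0.5007, 0.4454, 0.1159]
ee_rot: [0.586, 0.618, -0.299, 0.431]
ft_force: [-0.2, -0.7, -0.6]
grip_width: 0.956
21.1333 abn 0.4956798650449236 -0.44654043696259665 -0.13227183187267794 jaw -164.0 rotvec to axis [-0.0009  0.0042  0.0022] F [-0.2102 -0.734  -0.5588] -0.13972431733583895 T 0.06252643623076068 j7 -1.8198533155825685
shift cm [-0.137  -0.018  -0.0178]
```

```bash
python3 -m crank '[[0.05,[-0.1,0,0],[0,0,0]],[0.8,[0,0,0],[0,0,0]],[0.8,[0,0,0],[0,0,0]],[0.8,[0,0,0],[0,0,0]],[0.8,[0,0,0],[0,0,0]],[0.8,[0,0,0],[0,0,0]],[0.8,[0,0,0],[0,0,0]]]' 40; python3 q.py .4953 -.4452
python3 - <<'E'
from h import *
out=[]
for nm,(x0,y0) in(('scene',(190,200)),('top',(160,190))):
    c=viewer.camera(nm); out.append(cv2.resize(c['frame'][y0:y0+100,x0:x0+130,::-1],None,fx=3,fy=3,interpolation=cv2.INTER_CUBIC))
cv2.imwrite('pics/c10.png',np.hstack(out))
E
```

```text
clock: 21.72
position: [0.4987, 0.4456, 0.1152]
ee_rot: [0.586, 0.618, -0.299, 0.431]
ft_force: [-2.9, -5.7, 5.7]
grip_width: 0.59
21.7167 abn 0.49526334972314195 -0.44453338910438495 -0.13286386999068955 jaw -164.0 rotvec to axis [-0.0002  0.0027  0.0014] F [-2.8888 -5.7327  5.6908] 7.853294940630914 T -0.009300035453954419 j7 -1.8205045087519711
shift cm [ 0.0666 -0.0044  0.0017]
```

```bash
python3 -m crank '[[0.8,[0,0,0],[-0.005,-0.0438,0.083]],[0.8,[0,0,0],[-0.005,-0.0438,0.083]],[0.8,[0,0,0],[-0.005,-0.0438,0.083]],[0.8,[0,0,0],[-0.005,-0.0438,0.083]],[0.8,[0,0,0],[-0.005,-0.0438,0.083]],[0.8,[0,0,0],[0,0,0]],[0.8,[0,0,0],[0,0,0]],[0.8,[0,0,0],[0,0,0]]]'; python3 q.py .4953 -.4452
python3 -m crank '[[0.05,[0,0,0],[0,0,0]],[0.05,[0,0,0],[0,0,0]],[0.05,[0,0,0],[0,0,0]],[0.05,[0,0,0],[0,0,0]],[0,[-0.1,-0.93,1.77],[0,0,0]],[0,[-0.1,-0.93,1.77],[0,0,0]],[0,[-0.1,-0.93,1.77],[0,0,0]],[0,[-0.1,-0.93,1.77],[0,0,0]]]'
python3 -m crank '[[0,[0,-3,0],[0,0,0]],[0,[0,-3,0],[0,0,0]],[0,[0,-3,0],[0,0,0]],[0,[0,-2,0],[0,0,0]],[0,[0,0,0],[0,0,0]],[0,[0,0,0],[0,0,0]]]'
python3 - <<'E' 2>/dev/null
from dial import *
F,c,C=dial(8)
C=C-.0018*y   # centre found from the face
g=np.linspace(-.026,.026,400)
P=np.array([[proj(C+u*x+v*(-y),c) for v in g] for u in g[::-1]],np.float32)
f=cv2.remap(F.astype(np.float32),P[...,0],P[...,1],cv2.INTER_CUBIC)
np.save('face.npy',f)
cs=viewer.camera('scene');s=cv2.resize(cs['frame'][220:300,210:310].mean(2).astype(np.float32),(400,320),interpolation=cv2.INTER_CUBIC);s=np.vstack([s,np.zeros((80,400),np.float32)])
cv2.imwrite('pics/c11.png',np.clip(np.hstack([f,s])*1.1,0,255))
# darkness profile rows in face
for yy in(45,60,75,90,110): 
    r=f[yy-4:yy+5,120:280].mean(0); print(yy,r[::8].round().astype(int))
E
```

```text
clock: 22.48
position: [0.499, 0.4451, 0.115]
ee_rot: [0.469, 0.671, -0.147, 0.555]
ft_force: [-2.3, -4.5, 6.1]
grip_width: 0.589
22.4833 abn 0.49482166641928277 -0.4448225574743037 -0.13285971943563962 jaw -137.0 rotvec to axis [-0.0012  0.0023  0.0011] F [-2.3182 -4.5494  6.052 ] 7.589605427568989 T 0.0057683233400239045 j7 -1.3816940785030065
shift cm [0.0423 0.0376 0.0225]
clock: 23.15
position: [0.4943, 0.4083, 0.1861]
ee_rot: [0.469, 0.671, -0.146, 0.555]
ft_force: [0.7, 0.3, 0.7]
grip_width: 0.997
clock: 23.65
position: [0.4952, 0.2975, 0.1855]
ee_rot: [0.47, 0.671, -0.147, 0.555]
ft_force: [-0.2, 1.0, 0.2]
grip_width: 0.999
centre off mm 0.0 5.000000000000001 contrast 58.73935
pointer deg cw of 12: (np.float64(14.579353475886478), np.float32(66.68292))  mark: (np.float64(5.247543483742476), np.float32(83.66352))
45 [140 162 167 155 151 156 162 160 120  82  89 120 148 163 156 137 121 112
 115 111]
60 [162 179 184 174 167 172 171 165 126  75  67 107 145 164 167 160 169 180
 183 169]
75 [189 199 202 194 185 189 187 179 143  82  62 104 150 173 191 194 201 206
 195 177]
90 [175 183 194 202 203 207 207 194 170 127 100 114 151 179 201 206 206 206
 204 204]
110 [203 205 205 205 204 205 207 201 192 163 128 122 146 175 197 208 204 204
 204 204]
```

View pics/c11.png

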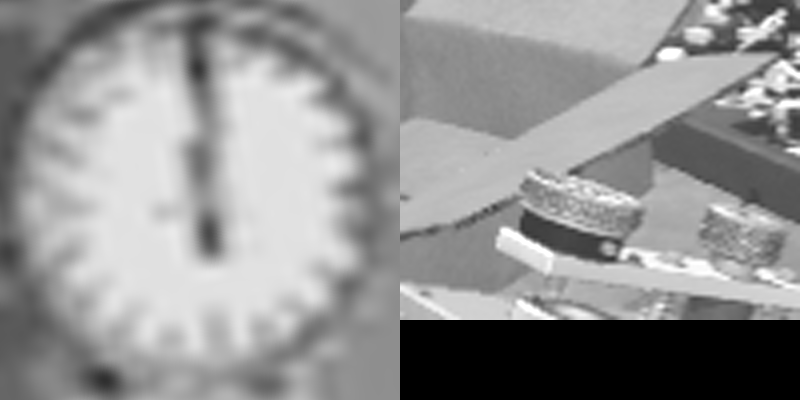

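```bash
python3 - <<'E'
import cv2,numpy as np
a=cv2.imread('pics/c9.png',0)[:,:400].astype(float)/1.2; b=np.load('face.npy')
gx=lambda N,h:np.linspace(-h,h,N)
def cen(f,h,off,u):
    g=gx(400,h); row=int(round((h-u)/(2*h)*399)); r=f[row-2:row+3].mean(0); X=g-off
    m=abs(X+.001)<.0045; d=np.clip(np.median(r[m])+20-r[m],0,None)**1.5 if 0 else np.clip(170-r[m],0,None); return (X[m]@d)/d.sum()*1e3, r[m].min()
for u in(-.005,-.003,0,.003,.006,.009,.011,.013,.015,.0165,.018,.0195): print(u*1e3,'before',np.round(cen(a,.032,.0018,u),2),'after',np.round(cen(b,.026,0,u),2))
E
```

```text
-5.0 before [ 1.25 72.67] after [ 1.24 71.53]
-3.0 before [ 1.18 84.67] after [ 1.17 81.24]
0.0 before [  0.71 139.5 ] after [  0.72 138.43]
3.0 before [  0.24 112.5 ] after [  0.24 110.84]
6.0 before [1.0000e-01 1.0517e+02] after [1.0000e-01 1.0449e+02]
9.0 before [  1.24 136.  ] after [  1.25 134.53]
11.0 before [  0.97 127.17] after [  0.96 124.98]
13.0 before [  0.58 109.17] after [  0.59 108.82]
15.0 before [  0.27 105.67] after [ 0.1  88.73]
16.5 before [ 0.23 98.83] after [-5.000e-02  5.483e+01]
18.0 before [  0.43 132.33] after [-0.11 60.21]
19.5 before [-6.0000e-02  1.5683e+02] after [-0.43 78.5 ]
```

```bash
python3 -m crank '[[0,[0,-1,2],[0,0,0]],[0,[0,-1,2],[0,0,0]],[0,[0,0,0],[0,0,0]],[0,[0,0,0],[0,0,0]]]'
python3 - <<'E'
from h import *
for n in('top','scene'):
    c=viewer.camera(n)
    for t in('hex_key','dish','rubber_cap','lever_5'):
        for d in mark_of(t,c)[:1]: print(n,t,w(d['location'],c).round(3))
print(telemetry.get_obs()['ft_force'].round(1)); print(manip.hand_in())
E
```

```text
clock: 24.43
position: [0.4954, 0.2784, 0.2264]
ee_rot: [0.47, 0.671, -0.146, 0.555]
ft_force: [-0.1, -0.3, 0.2]
grip_width: 1.0
top hex_key [0.458 0.24  0.   ]
top dish [ 0.488  0.039 -0.003]
top rubber_cap [0.495 0.532 0.003]
scene hex_key [ 0.439 -0.106  0.001]
scene dish [ 0.485  0.044 -0.005]
scene rubber_cap [0.491 0.534 0.002]
scene lever_5 [ 0.439 -0.108  0.   ]
[-0.2  0.3  0.1]
the job is handed in; nothing more can be done
None
```

The gauge head is screwed down and the dial's zero mark stands at the pointer. I handed the job in at about 25 s.

- **Thumbscrew:** I pushed it about 10 mm down and turned it clockwise in two grips, because the first grip slipped part of the way. At the end the turning moment rose to 3.3 N m and the tool stopped moving down. The pointer also stopped, near 12 o'clock.
- **Bezel:** I turned it 27 degrees anticlockwise, which put the broad mark over the pointer. The pointer did not move while I did this.

**What the last checks showed:**
- **Zero setting:** the mark may lie about 1.4 degrees anticlockwise of the pointer. That is only about 0.2 pixel, so it is at the limit of what the camera can show.
- **Bystanders:** in the top view the hex key, dish and rubber cap read within about 3 mm of their first positions. The lever was missed in the top view; the scene view puts it where it was. The scene view also gave the hex key at the lever's position, which I took as a mix-up because the top view has it unmoved.
- **Tool position:** the fingertips showed about 20–25 mm farther back in the pictures than the reported tool position. I set the grip depths from the pictures instead.
- **Dial centre:** the trained network's estimate was about 3 mm off the picture, so I used the picture.

The gripper was clear of everything at hand-in, with force readings of about 0.3 N or less.

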